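# Take the upper burr carrier off a coffee grinder and put it in the blow-off hood

### The arm

A 6-joint arm with a two-finger parallel gripper is mounted at the origin on the work surface. World frame = base frame: x ahead of the robot, y to its left, z up, the work surface at z = 0. Lengths are in mm, angles in rad, forces in N, time in s.
With the tool pointing down it reaches from about 350 to 775 mm from the base axis. Payload 7.3 kg.
Tool frame: the origin (TCP) lies at the very end of the fingers, on their centre line; the grasp point (between the pads) lies 19 mm behind it (bot.grip_point_offset is the distance from the TCP to the grasp point, in mm); z points along the fingers, y is the line along which they close (so a half turn about z gives the same grasp; the last joint's range is limited). The gripper opens to 92 mm and grips with 3 to 60 N. Pads are 19 mm wide; open, the fingers measure 130 mm over their backs; the gripper's body (75 mm by 190 mm) begins 47 mm behind the grasp point.
Start: joints at [1.015, 0.342, 1.524, -0, 1.275, -0.146], TCP at [209.162, 481.556, 226.741] pointing down, gripper open.
Joint ranges: [-2.53, 2.53], [-0.77, 2.02], [0.04, 2.7], [-1, 4.14], [0.28, 2.66], [-3.11, 3.11]. Speed limits (rad/s): [2.57, 2.57, 3.14, 3.14, 3.14, 3.14].

### API

Orientations are given as [roll, pitch, yaw] about the fixed x, y, z axes, in that order (R = Rz(yaw) Ry(pitch) Rx(roll)).
In Python, from plant import bot gives the robot as it stands. The module is installed in compiled form; this text tells all that it offers.
- The arm moves only by the shell command python3 -m jog 'ROWS' [OPENING]. ROWS is JSON, a list of rows, each a list of 6 numbers: the shift along the tool's x, y, z in mm, then the turn, a rotation vector about the tool's x, y, z in rad. In form: [[dx, dy, dz, rx, ry, rz], ...]. A call has 1 to 12 rows; each row shifts and turns the commanded pose from where the row before left it, along the tool's axes as they then stand; what a row does not reach is not made up. A row lasts 1/10 s, in which the tool goes at most 50 mm and 8.59 degrees, less where a joint would pass 70% of its speed; a pose out of reach is approached as far as the arm can. A call with a gripper value outside its range is refused whole. OPENING is the opening in per cent of the stroke, from 0 (shut) to 100 (fully open), set as the call begins (- or left out, the last holds). The fingers move at their own pace and stop on an object; the grip force is fixed at half the most. Time passes only in rows, so rows that do not move let the fingers close. It gives the time, the measured TCP pose, the force, the opening and the grip force at its end, in the units of the state.
- bot.get_obs(): the state, without advancing time (a new reading comes with each control period).
- bot.capture(name): name is "scene" or "top" or "wrist"; returns the picture (480x640x3 uint8, red, green, blue); there is no depth.
- bot.camera_model(name): a dict with "fx", "fy", "cx", "cy" (pixels), "position" and "orientation" of the camera in the world; the wrist camera has in their place "T_tool_cam" (4x4, takes a point from camera to tool coordinates, whose origin is the TCP and whose axes are the flange's). Camera axes: x right, y down, z forward; pixel columns grow to the right and rows downward; lengths in mm; the calibration is good to about 2 mm. A picture is of the moment at which its call begins: read the wrist's pose just before it. camera_model takes no time and is no camera call.
- bot.close_job(): hands the job in; it is judged then, once.
Trained networks look in the newest picture that a camera, given by its name, has taken for a name from the list of things; names that differ only in an ending like _2 or _b are one class to them, and where a whole thing is asked for, a point or a joint stands for the part that bears it (a point fixed in the world has none). Each returns a list of dicts, best first, with "p" (0 to 1); they miss things now and then, are a little off and sometimes report something else, mostly with a low value. They report only what shows in the picture. A call takes as long as a camera call. They do not tell look-alikes from the thing itself.
- bot.outline_of(target, camera): "mask" (480x640 bool, what is visible of it) and "pixel" ([column, row] in pixels, amid what is visible of it).
The state is a dict: "time": time; "joint_positions": joint angles; "dq": joint speeds; "tau": joint torques, N m; "tool_pos": TCP position; "tcp_rot": TCP orientation; "contact_force": force on the tool from outside, world axes, zero at the start; "moment": the same for the moment, N m; "grip_width": finger opening in mm; "finger_force": force on a finger pad.
Only numpy, scipy, OpenCV 4.12 (cv2) and the standard library are available. Lean on these libraries where they do the work, as an engineer would, in place of code of your own. Each camera call takes 0.05 s, during which the arm holds its last target. There are 200 camera calls.

### The job

Take the upper burr carrier off the open coffee grinder for cleaning: press its release button, twist the carrier a quarter turn anticlockwise and lift it off. Set it down gently on the open front of the blow-off hood's tray and let go of it there, then slide it in under the clear cover until it sits flat and centred on the round grille with its lever pointing straight out of the mouth. Leave everything else on the bench where it is.

Things in the scene. Friction and masses are not known exactly. Their poses are not given: they have to be found in the camera images.
- grinder: Coffee grinder, casing and hopper off, fixed to the bench: steel base plate 210 x 160 mm, upright dark motor 112 mm in diameter, on it a round aluminium grinding chamber 140 mm in diameter whose flat top (the seat) is 163 mm above the bench. Origin on the bench under the chamber's axis, z up. The release button is on its -x side, the outlet chute on its +x side.
- release (a joint): Travel of the release button, a steel cap 22 mm in diameter pressed straight down: 0 up (carrier locked), 0.0095 m fully down. Unlocked from 0.008 m on. It takes about 4 N, clicks down and stays down when let go; its bolt then lies below the carrier's lugs.
- release_top (a point): Centre of the release button's top face; 84 mm from the grinder's axis on its -x side, 24 mm above the seat when up, about 15 mm when down.
- mount (a point): Centre of the seat on the grinder's axis, 163 mm above the bench, axes as the grinder's. Two claws stand on the seat, 51 to 68 mm from the axis, 16 mm high, each covering 73 degrees, centred 137 and 317 degrees anticlockwise from grinder x; they hook over the carrier's lugs. The locked carrier's yaw is the grinder's yaw - 2.321 rad.
- carrier: Upper burr carrier, loose, about 0.5 kg, starts locked on the grinder: steel disc 96 mm in diameter, 22 mm thick, flat underneath, two lugs 8 mm thick at its lower edge (116 mm over the lugs, at +y and -y, 73 degrees each), a round throat on top and one lever. Origin at the centre of the underside, z up, x along the lever.
- throat (a point): Good grip height on the carrier's axis, 55 mm above the underside. The throat is an aluminium tube 56 mm in diameter, from 22 to 67 mm above the underside, closed by a finger guard. Button down, the carrier turns anticlockwise seen from above (1.5 mm play, little friction), lifts free between 77 and 95 degrees of turn, stops just beyond; it clears the claws 20 mm up.
- lever (a point): Middle of the lever's black grip, 106 mm from the carrier's axis along its x and 26 mm above its underside. The grip is a round bar 18 mm in diameter from 68 to 140 mm from the axis, along the carrier's x; inside that an 8 mm rod.
- hood: Bench blow-off hood, fixed: flat steel tray 310 x 190 mm, top 12 mm above the bench. Its rear half has steel side walls (177 mm apart inside), clear back and clear flat roof, 112 mm clear height; the mouth is towards hood -x, the roof's front edge at x = +10 mm, the back wall at x = 144 mm. The open front reaches to x = -160 mm. Origin on the bench, x pointing into the hood, z up.
- apron (a point): Middle of the tray's open front, on its top face, 70 mm to the -x side of the hood's origin.
- grille (a point): Centre of the round perforated grille (120 mm in diameter, flush with the tray) under the cover, 70 mm to the +x side of the hood's origin, on the tray's top face. The gripper cannot hold the throat here; the lever stays outside the mouth.
- cartridge: Bystander: upright white water filter cartridge, 76 mm in diameter, 230 mm high, between grinder and hood. Origin at the centre of its underside.
- portafilter: Bystander: portafilter lying right way up, bowl 76 mm in diameter and 46 mm high, black handle to 159 mm along -x. Origin under the bowl.
- pitcher: Bystander: steel milk pitcher, 84 mm in diameter, 105 mm high, handle at its +y. Origin at the centre of its underside.
- hopper: Bystander: clear bean hopper with black lid, 110 mm in diameter, 147 mm high. Origin at the centre of its underside.
- tamper: Bystander: steel tamper, 58 mm in diameter, 92 mm high. Origin at the centre of its underside.
- screwdriver: Bystander: screwdriver 190 mm long, lying along its x. Origin under its middle.
- brush: Bystander: brush 200 mm long, lying along its x. Origin under its middle.
Things that resemble listed ones, but are neither listed nor needed, are in the scene too. What is shaped like the carrier but red is not meant.

How it is judged:
By the outcome, as a careful person would: the job done as asked, in the order asked, and still so for the second after the job is handed in, with the robot touching nothing.
It also fails if it takes over 72 s, if anything falls off the work surface, if the arm or the gripper's body presses on something with over 40 N, if the wrist force passes 120 N, or if a joint passes its speed limit or range.

## Working session

There is one attempt and no reset: what is moved stays moved. The work goes in short steps, Python scripts to look and compute and a shell command to move; the robot and the scene stay as the last step left them, time stands still between calls to the robot, and variables do not carry over. Pictures are saved under pics/ and viewed, at most 10 in all, crops included, and the job is handed in when it is done.

```bash
mkdir -p pics; ls; python3 - <<'E'
from plant import bot
import cv2,numpy as np
ims=[]
for c in("scene","top"):
    im=bot.capture(c); cv2.imwrite(f"pics/{c}0.png",im[:,:,::-1]); m=bot.camera_model(c)
    print(c,{k:np.round(v,3).tolist() for k,v in m.items()})
    for t in("grinder","carrier","hood","release","lever","throat","cartridge","portafilter","pitcher","hopper"):
        for d in bot.outline_of(t,c)[:3]:
            ys,xs=np.nonzero(d["mask"]); print(t,round(d["p"],2),np.round(d["pixel"]),xs.min(),xs.max(),ys.min(),ys.max(),len(xs))
print(bot.camera_model("wrist"));print(bot.get_obs())
E
```

```text
pics
scene {'fx': 507.45, 'fy': 507.45, 'cx': 321.058, 'cy': 237.038, 'position': [1201.378, 753.658, 880.202], 'orientation': [-2.206, -0.002, 2.458]}
grinder 0.94 [266. 226.] 232 316 181 265 3514
grinder 0.54 [294. 269.] 274 308 228 310 2474
carrier 0.75 [336. 210.] 318 377 195 229 1009
carrier 0.62 [273. 185.] 250 295 164 204 1020
hood 0.9 [384. 337.] 319 472 278 401 11655
release 0.63 [303. 188.] 297 303 182 189 43
lever 0.87 [271. 186.] 249 295 163 203 1022
lever 0.69 [336. 210.] 318 377 195 229 992
throat 0.92 [272. 181.] 250 296 163 204 1132
throat 0.68 [336. 209.] 318 377 194 228 1009
cartridge 0.63 [293. 268.] 274 308 229 310 2476
portafilter 0.93 [358. 255.] 339 389 237 273 874
pitcher 0.89 [222. 206.] 207 238 185 228 1086
pitcher 0.37 [255. 313.] 242 285 298 349 414
pitcher 0.32 [384. 338.] 320 471 280 401 11420
hopper 0.95 [478. 375.] 449 514 333 418 4213
top {'fx': 599.362, 'fy': 599.362, 'cx': 325.105, 'cy': 246.421, 'position': [421.795, 15.162, 1589.088], 'orientation': [-3.049, -0.005, -1.582]}
grinder 0.65 [411. 252.] 376 459 199 292 3864
carrier 0.97 [416. 333.] 39
[... 1300 characters left out ...]
.1, 'joint_positions': array([ 1.01502868e+00,  3.42015033e-01,  1.52415124e+00,  2.06113758e-05,
        1.27542336e+00, -1.46004729e-01]), 'dq': array([-1.87989546e-03,  1.06386051e-03,  2.39650885e-04,  6.71186170e-05,
       -5.42903747e-04,  1.60987955e-03]), 'tau': array([-3.75262034e-04, -4.31140244e+01, -2.44476378e+01,  7.14867935e-02,
        4.85137082e-02, -6.16140738e-06]), 'tool_pos': array([209.1256952 , 481.53863184, 226.71478239]), 'tcp_rot': array([ 3.14158680e+00, -1.90699143e-05,  2.73182374e+00]), 'contact_force': array([-0.02248033,  0.08930761,  0.6118607 ]), 'moment': array([ 0.02416734, -0.03127693,  0.00478349]), 'finger_force': 0.0, 'grip_width': 91.89908477617932}
```

View pics/scene0.png

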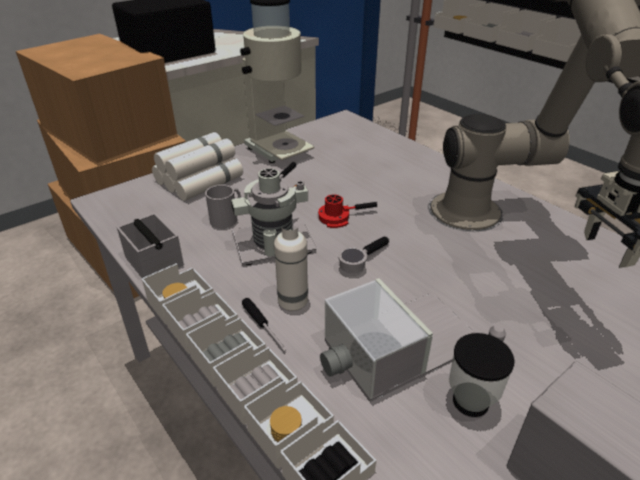

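View pics/top0.png

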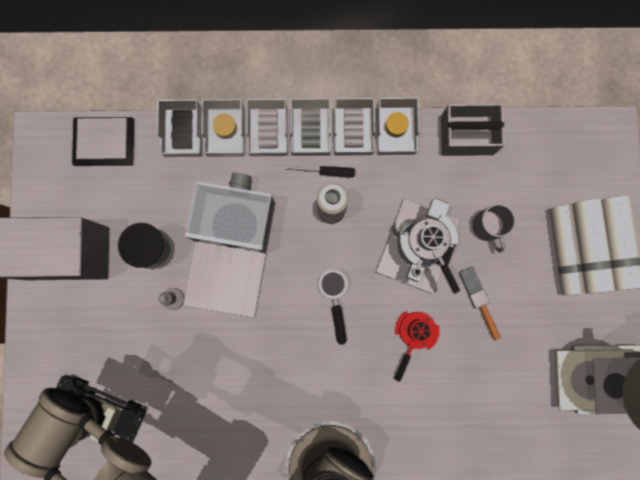

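The upright-carrier candidates in the top view are the grey one on the grinder (432,242) and the red one (416,333). The grey one, locked on the grinder, fits, because the task excludes red. I'll enlarge it and the hood.

```bash
cat > h.py <<'E'
from plant import bot
import cv2,numpy as np
from scipy.spatial.transform import Rotation as R
def cam(c):
    m=bot.camera_model(c)
    if c=="wrist":
        o=bot.get_obs();T=np.eye(4);T[:3,:3]=R.from_euler('xyz',o['tcp_rot']).as_matrix();T[:3,3]=o['tool_pos'];T=T@m['T_tool_cam']
        return m,T[:3,:3],T[:3,3]
    return m,R.from_euler('xyz',m['orientation']).as_matrix(),np.array(m['position'])
def px2w(C,uv,z):
    m,A,p=C; d=A@np.array([(uv[0]-m['cx'])/m['fx'],(uv[1]-m['cy'])/m['fy'],1]); return p+d*(z-p[2])/d[2]
def w2px(C,P):
    m,A,p=C; q=A.T@(np.array(P,float)-p); return np.array([m['fx']*q[0]/q[2]+m['cx'],m['fy']*q[1]/q[2]+m['cy']])
def frame(xy,yaw,P,z=0):
    c,s=np.cos(yaw),np.sin(yaw);return [xy[0]+c*P[0]-s*P[1],xy[1]+s*P[0]+c*P[1],z+P[2]]
E
python3 - <<'E'
import cv2,numpy as np
im=cv2.imread("pics/top0.png")
a=cv2.resize(im[190:310,370:475],None,fx=4,fy=4,interpolation=cv2.INTER_CUBIC)
b=cv2.resize(im[170:320,178:273],None,fx=4,fy=4,interpolation=cv2.INTER_CUBIC)
o=np.zeros((600,800,3),np.uint8);o[:480,:420]=a;o[:600,420:800]=b
cv2.imwrite("pics/crop1.png",o)
E
```

```text
(no output)
```

View pics/crop1.png

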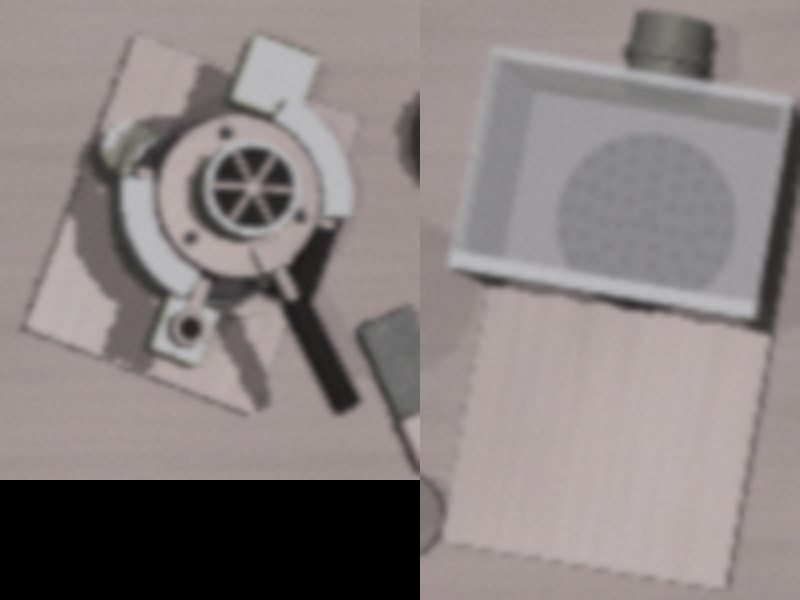

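The grey carrier is locked on the grinder: throat at crop (252,187), lever tip (345,408), button (187,327). The hood's front corners are at (443,541) and (727,587), and the grille is at (647,218).

```bash
python3 - <<'E'
from h import *
C=cam("top")
A=lambda x,y:(370+(x-1.5)/4,190+(y-1.5)/4); B=lambda x,y:(178+(x-421.5)/4,170+(y-1.5)/4)
th=px2w(C,A(252,187),230);bt=px2w(C,A(187,327),187);lt=px2w(C,A(345,408),189)
print("throat",th,"btn",bt,np.linalg.norm((th-bt)[:2]),"levtip",lt,np.linalg.norm((th-lt)[:2]))
d=th-bt;print("grinder yaw from btn",np.degrees(np.arctan2(d[1],d[0])));d=lt-th;print("lever yaw",np.degrees(np.arctan2(d[1],d[0])),"->grinder",np.degrees(np.arctan2(d[1],d[0])+2.321))
l=px2w(C,B(443,541),12);r=px2w(C,B(727,587),12);g=px2w(C,B(647,218),12);d=l-r
print("hood l,r,g",l,r,g,np.linalg.norm(d),"yaw",np.degrees(np.arctan2(-d[0],d[1])))
mid=(l+r)/2;e=g-mid;print("mid->grille",np.linalg.norm(e),np.degrees(np.arctan2(e[1],e[0])))
for t in("cartridge","portafilter"):
  print(t,px2w(C,bot.outline_of(t,"top")[0]["pixel"],150 if t[0]=="c" else 40))
E
```

```text
throat [ 568.28154295 -239.31181679  230.        ] btn [ 490.87163122 -206.99067384  187.        ] 83.886534767733 levtip [ 442.54171636 -297.69386151  189.        ] 138.63248946708566
grinder yaw from btn -22.66211505048672
lever yaw -155.09416676875327 ->grinder -22.110662518889196
hood l,r,g [418.38982102 377.38783488  12.        ] [386.43895137 191.81105222  12.        ] [629.88672528 244.74264478  12.        ] 188.3071967107613 yaw -9.768875881138273
mid->grille 230.9377176947855 -9.938254527020163
cartridge [659.6886829  -13.69155297 150.        ]
portafilter [447.94648427 -20.06096529  40.        ]
```

```bash
cat >> h.py <<'E'
def go(x,y,z,yawdeg):
    o=bot.get_obs();A=R.from_euler('xyz',o['tcp_rot']);B=R.from_euler('xyz',[np.pi,0,np.radians(yawdeg)])
    print("t",round(o['time'],2),"d",np.round(A.inv().apply(np.array([x,y,z])-o['tool_pos']),1),"rot",np.round((A.inv()*B).as_rotvec(),3),"q6",round(o['joint_positions'][5],2),"yaw",np.round(np.degrees(o['tcp_rot'][2]),1))
E
python3 -m jog '[[0,0,-35,0,0,0],[-35,-35,0,0,0,0],[-35,-35,0,0,0,0],[-35,-35,0,0,0,0],[-35,-35,0,0,0,0],[-35,-35,0,0,0,0],[-35,-35,0,0,0,0],[-35,-35,0,0,0,0],[-35,-35,0,0,0,0],[-35,-35,0,0,0,0],[-35,-35,0,0,0,0],[-35,-35,0,0,0,0]]' 0
python3 -c "
from h import *
go(491,-207,260,157.6)"
```

```text
time: 2.4
tool_pos: [409.3, -27.1, 262.0]
tcp_rot: [3.141, 0.001, 2.731]
contact_force: [0.7, 1.9, -0.1]
grip_width: 2.0
finger_force: 0.0
t 2.4 d [-146.7 -132.4    2.1] rot [ 0.     0.001 -0.019] q6 -1.41 yaw 156.5
```

```bash
python3 -m jog '[[-36,-33,0,0,0,0],[-36,-33,0,0,0,-0.019],[-36,-33,0,0,0,0],[-36,-33,0,0,0,0],[0,0,0,0,0,0],[0,0,0,0,0,0],[0,0,0,0,0,0]]'
python3 - <<'E'
from h import *
go(491,-207,210,157.6)
im=bot.capture("wrist");C=cam("wrist");b=im[:,:,::-1].copy()
for P in([491,-207,187],[568.3,-239.3,230]):
    u=w2px(C,P);print(u);cv2.drawMarker(b,tuple(int(round(v)) for v in u),(0,255,0),0,14,1)
cv2.imwrite("pics/w1.png",b)
E
```

```text
time: 3.1
tool_pos: [489.7, -201.8, 261.6]
tcp_rot: [3.141, -0.001, 2.751]
contact_force: [-0.1, 0.3, -0.3]
grip_width: 0.6
finger_force: 0.0
t 3.1 d [-3.2 -4.3 51.6] rot [ 0.    -0.001  0.001] q6 -1.72 yaw 157.6
[310.80746554 249.56856177]
[309.77562141 387.76928754]
```

View pics/w1.png

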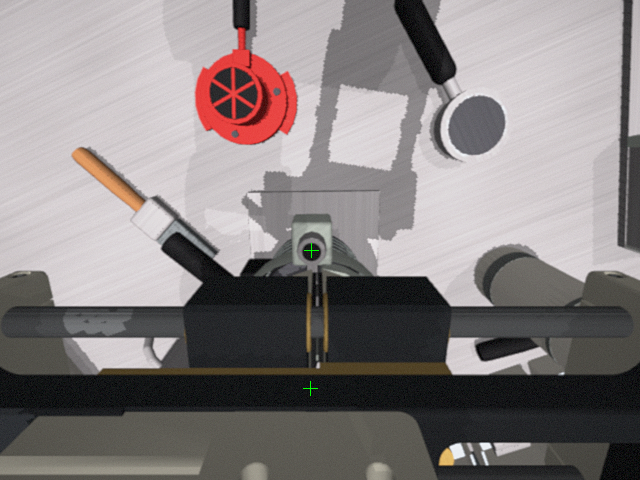

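The image shows the button cap at (311,248), within 1–2 mm of the predicted mark, and the base plate is square to the tool, so the pose holds. I'll press now.

```bash
python3 -m jog '[[-3,-4,30,0,0,0],[0,0,30,0,0,0],[0,0,8,0,0,0],[0,0,3,0,0,0],[0,0,3,0,0,0],[0,0,3,0,0,0],[0,0,3,0,0,0],[0,0,2,0,0,0],[0,0,1,0,0,0],[0,0,1,0,0,0],[0,0,0,0,0,0]]'
python3 -c "
from h import *
go(491,-207,177,157.6)"
```

```text
time: 4.25
tool_pos: [491.7, -207.7, 177.9]
tcp_rot: [3.142, 0.001, 2.751]
contact_force: [2.4, 0.1, 3.9]
grip_width: 0.4
finger_force: 1.7
t 4.25 d [0.9 0.3 0.9] rot [0.    0.001 0.   ] q6 -1.72 yaw 157.6
```

```bash
python3 -m jog '[[0,0,1,0,0,0],[0,0,0.5,0,0,0],[0,0,0.5,0,0,0],[0,0,0,0,0,0]]'; python3 -m jog '[[0,0,0.5,0,0,0],[0,0,0.5,0,0,0],[0,0,0,0,0,0]]'
```

```text
time: 4.65
tool_pos: [491.8, -207.7, 177.6]
tcp_rot: [-3.141, 0.003, 2.751]
contact_force: [-1.0, 3.2, 15.4]
grip_width: 0.5
finger_force: 7.7
time: 4.95
tool_pos: [491.8, -207.8, 177.5]
tcp_rot: [-3.141, 0.003, 2.751]
contact_force: [-3.8, 3.9, 21.4]
grip_width: 0.4
finger_force: 10.8
```

```bash
python3 -m jog '[[0,0,-10,0,0,0],[0,0,-30,0,0,0],[0,0,-45,0,0,0],[0,0,0,0,0,0.145],[0,0,0,0,0,0.145],[0,0,0,0,0,0.145],[0,0,0,0,0,0.145],[0,0,0,0,0,0.145],[0,0,0,0,0,0.145],[0,0,0,0,0,0.145],[0,0,0,0,0,0.145],[0,0,0,0,0,0.145]]' 100;  python3 -m jog '[[0,0,0,0,0,0.145],[0,0,0,0,0,0.145],[0,0,0,0,0,0.145],[0,0,0,0,0,0.145],[0,0,0,0,0,0.145],[0,0,0,0,0,0.145],[0,0,0,0,0,0.145],[0,0,0,0,0,0],[0,0,0,0,0,0]]'
python3 - <<'E'
from h import *
go(568.3,-239.3,260,24.6)
im=bot.capture("wrist");C=cam("wrist");b=im[:,:,::-1].copy()
for P in([568.3,-239.3,230],frame((568.3,-239.3),np.radians(-22.4),(-84,0,178)),frame((568.3,-239.3),np.radians(-22.4),(0,0,163))):
    u=w2px(C,P);print(u);cv2.drawMarker(b,tuple(int(round(v)) for v in u),(0,255,0),0,14,1)
cv2.imwrite("pics/w2.png",b)
E
```

```text
time: 6.15
tool_pos: [490.5, -207.5, 259.0]
tcp_rot: [-3.139, -0.0, 1.44]
contact_force: [0.1, 0.4, 0.0]
grip_width: 89.8
finger_force: 0.0
time: 7.05
tool_pos: [490.9, -207.5, 259.3]
tcp_rot: [-3.141, 0.001, 0.435]
contact_force: [0.0, 0.2, 0.4]
grip_width: 91.9
finger_force: 0.0
t 7.05 d [56.8 61.4 -0.9] rot [-0.001  0.001  0.005] q6 0.59 yaw 24.9
[427.27239476 172.18018691]
[315.92132588 244.06473309]
[398.84543942 164.82421735]
```

View pics/w2.png

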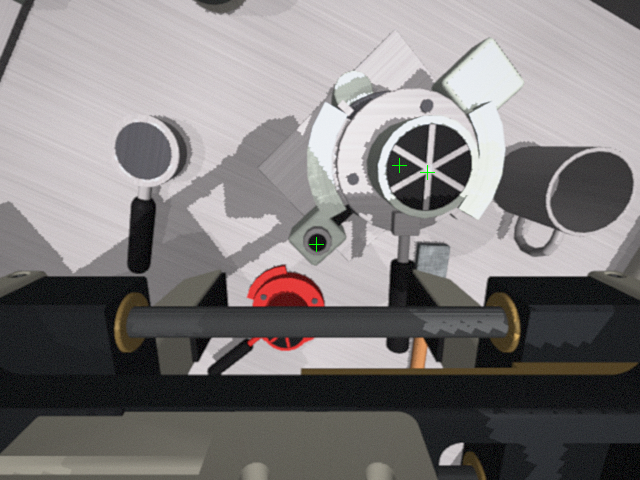

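Throat centre at (428,168), on the mark, with the lever vertical in the image, so yaw is right. Next I move over, descend and grip.

```bash
python3 -m jog '[[28,31,0,0,0,0],[29,30,0,0,0,0.005],[0,0,0,0,0,0],[0,0,15,0,0,0],[0,0,20,0,0,0],[0,0,17,0,0,0],[0,0,8,0,0,0],[0,0,0,0,0,0],[0,0,0,0,0,0]]'; python3 -m jog '[[0,0,0,0,0,0],[0,0,0,0,0,0],[0,0,0,0,0,0],[0,0,0,0,0,0],[0,0,0,0,0,0],[0,0,0,0,0,0],[0,0,0,0,0,0]]' 0
python3 -c "
from h import *
go(568.3,-239.3,199,24.6);print(bot.get_obs()['moment'])"
```

```text
time: 8.0
tool_pos: [568.8, -239.2, 200.5]
tcp_rot: [3.141, -0.001, 0.426]
contact_force: [-0.4, 0.2, 0.4]
grip_width: 91.5
finger_force: 0.0
time: 8.7
tool_pos: [568.6, -239.1, 199.8]
tcp_rot: [-3.142, -0.0, 0.426]
contact_force: [0.1, 0.8, 1.3]
grip_width: 55.3
finger_force: 30.0
t 8.7 d [-0.4  0.1  0.8] rot [-0.    -0.    -0.004] q6 0.62 yaw 24.4
[0.0876636  0.22693462 0.0352294 ]
```

```bash
python3 -m jog '[[0,0,0,0,0,-0.05],[0,0,0,0,0,-0.1],[0,0,0,0,0,-0.1],[0,0,0,0,0,-0.1],[0,0,0,0,0,-0.1],[0,0,0,0,0,0]]'; python3 -c "
from h import *
go(568.3,-239.3,199,110.6);print(bot.get_obs()['moment'])"
```

```text
time: 9.3
tool_pos: [568.6, -239.1, 199.8]
tcp_rot: [3.141, -0.0, 0.877]
contact_force: [-0.4, 0.3, 0.4]
grip_width: 54.9
finger_force: 30.0
t 9.3 d [-0.4 -0.1  0.8] rot [ 0.    -0.    -1.053] q6 0.17 yaw 50.2
[-0.01922349  0.23535021  0.03246397]
```

Turning freely. I'll finish the turn, then lift slowly.

```bash
python3 -m jog '[[0,0,0,0,0,-0.13],[0,0,0,0,0,-0.13],[0,0,0,0,0,-0.13],[0,0,0,0,0,-0.13],[0,0,0,0,0,-0.13],[0,0,0,0,0,-0.13],[0,0,0,0,0,-0.13],[0,0,0,0,0,-0.13],[0,0,0,0,0,0],[0,0,0,0,0,0],[0,0,-2,0,0,0],[0,0,-2,0,0,0]]'; python3 -c "
from h import *
go(568.3,-239.3,199,110.6);print(bot.get_obs()['moment'])"
```

```text
time: 10.5
tool_pos: [568.1, -238.8, 202.8]
tcp_rot: [-3.14, -0.002, 1.914]
contact_force: [-0.4, 0.3, -3.3]
grip_width: 55.6
finger_force: 30.0
t 10.5 d [-0.5  0.   3.8] rot [-0.001 -0.002 -0.017] q6 -0.87 yaw 109.6
[-0.00813375  0.00914602  0.01835946]
```

```bash
python3 -m jog '[[0,0,-4,0,0,0],[0,0,-4,0,0,0],[0,0,-6,0,0,0],[0,0,-8,0,0,0],[0,0,0,0,0,0]]'; python3 - <<'E'
from h import *
print(bot.get_obs()['moment'])
im=bot.capture("top")[:,:,::-1];s=bot.capture("scene")[:,:,::-1]
o=np.zeros((400,800,3),np.uint8);o[:,:400]=cv2.resize(im[180:310,360:490],(400,400));o[:,400:]=cv2.resize(s[120:260,210:350],(400,400));cv2.imwrite("pics/l1.png",o)
E
```

```text
time: 11.0
tool_pos: [569.2, -239.5, 227.5]
tcp_rot: [3.14, 0.002, 1.916]
contact_force: [-0.0, 0.8, -3.6]
grip_width: 55.3
finger_force: 30.0
[-0.0701989   0.02295346 -0.02580213]
```

View pics/l1.png

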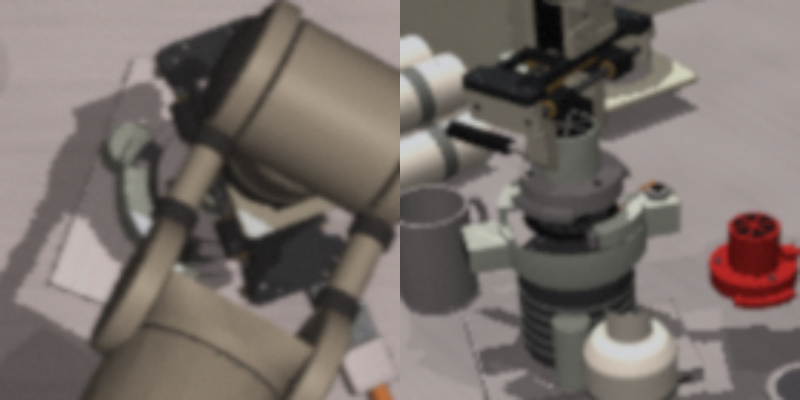

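The carrier is lifted clear of the claws, and the button, cartridge and pitcher are untouched. Now I raise it and carry it over.

```bash
python3 -m jog '[[0,0,-24,0,0,0],[0,0,-24,0,0,0],[20,4,0,0,0,0],[36,7,0,0,0,0],[36,7,0,0,0,0],[36,7,0,0,0,0],[36,7,0,0,0,0],[36,7,0,0,0,0],[36,7,0,0,0,0],[36,7,0,0,0,0],[36,7,0,0,0,0],[36,7,0,0,0,0]]'; python3 -m jog '[[36,7,0,0,0,0],[36,7,0,0,0,0],[36,7,0,0,0,0],[36,7,0,0,0,0],[16,4,0,0,0,0],[0,0,0,0,0,0.07],[0,0,0,0,0,0.14],[0,0,0,0,0,0.14],[0,0,0,0,0,0.14],[0,0,0,0,0,0.14],[0,0,0,0,0,0.14],[0,0,0,0,0,0.14]]';python3 -c "
from h import *
go(491.9,268.7,48,-9.85)"
```

```text
time: 12.3
tool_pos: [514.7, 108.7, 273.6]
tcp_rot: [-3.141, -0.0, 1.916]
contact_force: [0.5, 0.6, -4.4]
grip_width: 55.7
finger_force: 30.0
time: 13.5
tool_pos: [491.4, 268.1, 273.5]
tcp_rot: [-3.142, 0.001, 1.0]
contact_force: [-0.9, 0.1, -4.2]
grip_width: 55.8
finger_force: 30.0
t 13.5 d [9.000e-01 1.000e-01 2.255e+02] rot [0.000e+00 1.000e-03 1.171e+00] q6 0.93 yaw 57.3
```

```bash
python3 -m jog '[[0,0,0,0,0,0.14],[0,0,0,0,0,0.14],[0,0,0,0,0,0.14],[0,0,0,0,0,0.14],[0,0,0,0,0,0.14],[0,0,0,0,0,0.14],[0,0,0,0,0,0.14],[0,0,0,0,0,0.14],[0,0,0,0,0,0.05],[0,0,20,0,0,0],[0,0,20,0,0,0],[0,0,0,0,0,0]]'
python3 - <<'E'
from h import *
go(491.9,268.7,48,-9.85)
im=bot.capture("wrist");C=cam("wrist");b=im[:,:,::-1].copy()
H=((560.9,256.7),np.radians(-9.85))
for P in([70,0,12],[-160,95,12],[-160,-95,12],[150,95,12],[150,-95,12],[10,88,124],[10,-88,124]):
    u=w2px(C,frame(*H,P));cv2.drawMarker(b,tuple(int(round(v)) for v in u),(0,255,0),0,14,1)
cv2.imwrite("pics/w3.png",b)
E
```

```text
time: 14.7
tool_pos: [489.9, 267.6, 230.9]
tcp_rot: [3.138, 0.005, -0.165]
contact_force: [-0.2, -0.2, -3.5]
grip_width: 55.6
finger_force: 30.0
t 14.7 d [  2.8  -2.1 182.9] rot [0.003 0.005 0.007] q6 2.1 yaw -9.4
```

View pics/w3.png

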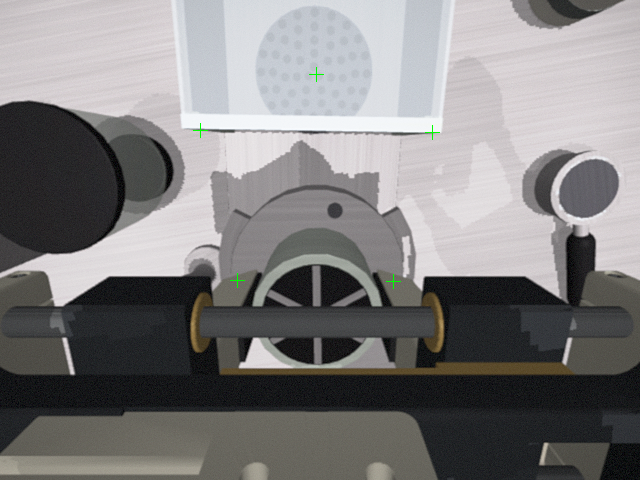

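The carrier is held upright over the apron, lever back. The grille spans columns 256–371 with its top at row ~6. I'll check that against the prediction.

```bash
python3 - <<'E'
from h import *
go(491.9,268.7,48,-9.85)
im=bot.capture("wrist");C=cam("wrist");T=cam("top");bot.capture("top")
H=((560.9,256.7),np.radians(-9.85))
for P in([70,0,12],[130,0,12],[10,0,12],[70,60,12],[70,-60,12],[-150,0,12]): print(P,np.round(w2px(C,frame(*H,P))),np.round(w2px(T,frame(*H,P)),1))
g=im[:,:,1].astype(int)
print("row66",g[66,225:405:3]);print("col300",g[0:125:3,300])
E
```

```text
t 14.75 d [  1.5  -1.2 184.6] rot [0.002 0.003 0.007] q6 2.1 yaw -9.4
[70, 0, 12] [317.  76.] [234.4 224.1]
[130, 0, 12] [318.   9.] [238.3 202. ]
[10, 0, 12] [317. 136.] [230.4 246.4]
[70, 60, 12] [259.  75.] [212.1 220.5]
[70, -60, 12] [375.  76.] [256.7 227.7]
[-150, 0, 12] [316. 273.] [219.7 306.5]
row66 [200 215 222 222 225 221 224 221 224 222 224 206 207 204 203 200 205 203
 206 206 206 203 200 204 203 193 198 205 207 197 193 198 204 208 195 196
 204 205 203 199 203 203 204 205 206 207 205 201 203 212 223 221 223 225
 224 222 223 221 224 206]
col300 [218 220 219 218 197 189 185 194 201 197 188 188 196 205 200 194 197 197
 207 202 190 194 193 204 205 200 197 197 207 208 204 207 203 203 208 205
 207 198 195 229 247 246]
```

```bash
python3 -m jog '[[1,-1,25,0,0,0.007],[0,0,35,0,0,0],[0,0,35,0,0,0],[0,0,35,0,0,0],[0,0,25,0,0,0],[0,0,13,0,0,0],[0,0,4,0,0,0],[0,0,0,0,0,0],[0,0,0,0,0,0],[0,0,0,0,0,0]]';python3 -c "
from h import *
go(491.9,268.7,48.8,-9.85)"
```

```text
time: 15.85
tool_pos: [493.4, 269.9, 63.2]
tcp_rot: [-3.14, -0.002, -0.171]
contact_force: [0.0, -0.9, -3.9]
grip_width: 55.7
finger_force: 30.0
t 15.85 d [-1.3  1.4 14.4] rot [-0.001 -0.002  0.001] q6 2.11 yaw -9.8
```

```bash
python3 -m jog '[[0,0,4,0,0,0],[0,0,3,0,0,0],[0,0,2,0,0,0],[0,0,2,0,0,0],[0,0,1,0,0,0],[0,0,0,0,0,0],[0,0,0.5,0,0,0],[0,0,0.5,0,0,0],[0,0,0,0,0,0]]';python3 -c "
from h import *
go(491.9,268.7,48.8,-9.85)"
```

```text
time: 16.75
tool_pos: [492.6, 269.5, 48.9]
tcp_rot: [-3.141, -0.0, -0.171]
contact_force: [1.4, -0.2, -3.5]
grip_width: 55.3
finger_force: 30.0
t 16.75 d [-0.5  1.   0. ] rot [-0.    -0.     0.001] q6 2.11 yaw -9.8
```

```bash
python3 -m jog '[[0,0,0.5,0,0,0],[0,0,0,0,0,0],[0,0,0.5,0,0,0],[0,0,0,0,0,0]]';python3 -m jog '[[0,0,0.5,0,0,0],[0,0,0,0,0,0]]'
```

```text
time: 17.15
tool_pos: [492.6, 269.5, 48.8]
tcp_rot: [-3.141, -0.001, -0.171]
contact_force: [-3.0, -1.4, 6.2]
grip_width: 55.2
finger_force: 30.0
time: 17.35
tool_pos: [492.6, 269.6, 48.8]
tcp_rot: [-3.141, -0.001, -0.171]
contact_force: [-4.5, -2.6, 10.4]
grip_width: 55.8
finger_force: 30.0
```

Contact is felt. I'll ease off, let go and rise straight up, then back over the lever.

```bash
python3 -m jog '[[0,0,-1,0,0,0],[0,0,0,0,0,0],[0,0,0,0,0,0],[0,0,0,0,0,0],[0,0,0,0,0,0]]' 100; python3 -m jog '[[0,0,-15,0,0,0],[0,0,-30,0,0,0],[0,0,-30,0,0,0],[0,0,-25,0,0,0],[-30,0,0,0,0,0],[-40,0,0,0,0,0],[-40,0,0,0,0,0],[-10,0,0,0,0,0],[0,0,0,0,0,0],[0,0,0,0,0,0],[0,0,0,0,0,0]]';python3 - <<'E'
from h import *
go(492.6,269.6,150,-9.85)
im=bot.capture("wrist");C=cam("wrist");b=im[:,:,::-1].copy()
H=((560.9,256.7),np.radians(-9.85));K=((492.6,269.6),np.radians(-9.85+180))
for F,P in((H,[70,0,12]),(H,[130,0,12]),(H,[70,60,12]),(H,[70,-60,12]),(H,[-160,95,12]),(H,[-160,-95,12]),(K,[0,0,79]),(K,[68,0,38]),(K,[140,0,38])):
    u=w2px(C,frame(*F,P));print(P,np.round(u));cv2.drawMarker(b,tuple(int(round(v)) for v in u),(0,255,0),0,14,1)
cv2.imwrite("pics/w4.png",b)
E
```

```text
time: 17.85
tool_pos: [492.5, 269.5, 48.1]
tcp_rot: [-3.142, 0.0, -0.171]
contact_force: [-0.5, 0.5, -0.8]
grip_width: 89.9
finger_force: 0.0
time: 18.95
tool_pos: [375.7, 289.9, 148.2]
tcp_rot: [-3.141, -0.001, -0.172]
contact_force: [0.3, -0.4, -0.0]
grip_width: 92.0
finger_force: 0.0
t 18.95 d [118.7   0.   -1.7] rot [-0.001 -0.001 -0.   ] q6 2.24 yaw -9.9
[70, 0, 12] [ 318. -132.]
[130, 0, 12] [ 317. -248.]
[70, 60, 12] [ 232. -132.]
[70, -60, 12] [ 403. -133.]
[-160, 95, 12] [210. 196.]
[-160, -95, 12] [426. 195.]
[0, 0, 79] [316.  65.]
[68, 0, 38] [316. 172.]
[140, 0, 38] [317. 258.]
```

View pics/w4.png

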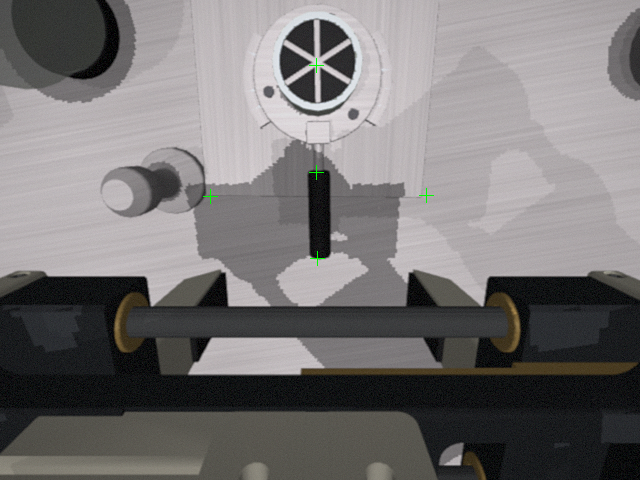

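The carrier stands on the apron with its lever straight out, columns 308–330. The tray's edges show at (204,190) and (422,190), so the centre line sits a few pixels left of the carrier. I'll measure that offset.

```bash
python3 - <<'E'
from h import *
im=cv2.imread("pics/w4.png");C=cam("wrist")
g=im.astype(int).sum(2)/3
gs=cv2.GaussianBlur(g,(1,9),0)
def edge(lo,hi,rows):
    out=[]
    for r in rows:
        s=np.abs(np.diff(gs[r,lo:hi]));out.append((lo+np.argmax(s)+.5,r,round(s.max())))
    return out
L=edge(188,212,range(20,180,12));Rr=edge(414,442,range(20,190,12));print(L);print(Rr)
lev=[]
for r in range(180,252,6):
    if abs(r-172)<9: continue
    xs=np.nonzero(g[r,290:345]<60)[0]+290;lev.append(((xs.min()+xs.max())/2,r))
P=np.array([px2w(C,p,38)[:2] for p in lev]);v=np.polyfit(P[:,0],P[:,1],1);print("lever line yaw",np.degrees(np.arctan(v[0])),P[0],P[-1])
for E in(L,Rr):
    P=np.array([px2w(C,p,12)[:2] for p in E])
    for _ in range(3):
        v=np.polyfit(P[:,0],P[:,1],1);e=np.abs(P[:,1]-np.polyval(v,P[:,0]));P=P[e<=max(1.5,np.median(e)*1.5)]
    print("edge yaw",np.degrees(np.arctan(v[0])),"y at x=450",np.polyval(v,450),len(P))
print("throat",px2w(C,(317,62),79))
E
```

```text
[(np.float64(192.5), 20, 8), (np.float64(193.5), 32, 6), (np.float64(194.5), 44, 7), (np.float64(195.5), 56, 9), (np.float64(196.5), 68, 9), (np.float64(197.5), 80, 8), (np.float64(198.5), 92, 10), (np.float64(199.5), 104, 11), (np.float64(198.5), 116, 10), (np.float64(200.5), 128, 13), (np.float64(201.5), 140, 14), (np.float64(202.5), 152, 20), (np.float64(201.5), 164, 26), (np.float64(204.5), 176, 59)]
[(np.float64(436.5), 20, 10), (np.float64(435.5), 32, 7), (np.float64(433.5), 44, 6), (np.float64(432.5), 56, 8), (np.float64(431.5), 68, 10), (np.float64(430.5), 80, 10), (np.float64(429.5), 92, 14), (np.float64(428.5), 104, 15), (np.float64(427.5), 116, 14), (np.float64(426.5), 128, 15), (np.float64(425.5), 140, 11), (np.float64(424.5), 152, 9), (np.float64(423.5), 164, 11), (np.float64(421.5), 176, 8), (np.float64(426.5), 188, 53)]
lever line yaw -8.896820838664876 [414.47296781 281.56132418] [365.02781841 289.30211644]
edge yaw -11.023377279945104 y at x=450 376.1243888695817 14
edge yaw -10.247639897003133 y at x=450 183.60743560264117 13
throat [494.42151892 268.75349061  79.        ]
```

```bash
python3 - <<'E'
from h import *
im=cv2.imread("pics/top0.png");C=cam("top")
g=im.astype(float).sum(2)/3
B=lambda x,y:np.array((178+(x-421.5)/4,170+(y-1.5)/4))
def fit(a,b,z,n=40,w=5):
    a,b=B(*a),B(*b);d=(b-a)/np.linalg.norm(b-a);nn=np.array([-d[1],d[0]]);pts=[]
    t=np.arange(-w,w+.01,.25)
    for s in np.linspace(.08,.92,n):
        q=(a+s*(b-a)+t[:,None]*nn).astype(np.float32)
        p=cv2.remap(g.astype(np.float32),q[:,0][None],q[:,1][None],cv2.INTER_LINEAR)[0]
        k=np.abs(np.gradient(cv2.GaussianBlur(p[None],(9,1),1.5)[0]));k[:3]=k[-3:]=0
        i=k.argmax();pts.append(q[i])
    W=np.array([px2w(C,p,z)[:2] for p in pts]).astype(np.float32)
    v=cv2.fitLine(W,cv2.DIST_HUBER,0,.01,.01).ravel();r=np.abs((W-v[2:])@np.array([-v[1],v[0]]));print("yaw",np.degrees(np.arctan2(v[1],v[0]))%180,"pt",v[2:],"res",np.median(r),r.max());return v
Lf=fit((485,295),(443,541),12);Rt=fit((770,334),(727,587),12);Fr=fit((443,541),(727,587),12)
for v in(Lf,Rt):print("y at 450",v[3]+(450-v[2])*v[1]/v[0])
E
```

```text
yaw 169.2357 pt [501.0843  363.35724] res 0.5744921 3.1447058
yaw 169.83894 pt [472.71893 178.5585 ] res 0.20134668 0.6278887
yaw 79.42221 pt [399.62042 271.0444 ] res 0.494479 1.4095691
y at 450 373.0691
y at 450 182.63034
```

```bash
python3 - <<'E'
from h import *
C=cam("top")
P0=np.array([450,278.9]);u=np.array([.983,-.182]);n=np.array([.182,.983])
for nm,uv,z in(("tamper top",(168,297),92),("tamper base",(173,298),0),("hopper top",(141,246),147)):
    w=px2w(C,uv,z);d=w[:2]-P0;print(nm,w,"along",d@u-111.9,"lat",d@n)
print("now",)
o=bot.get_obs()['tool_pos'][:2]-P0;print("tcp hoodx",o@u-111.9,o@n)
go(375.7,289.9,21,-10)
E
```

```text
tamper top [438.46821831 397.38934472  92.        ] along -144.80080214254505 lat 114.37624159290934
tamper base [436.71932443 407.67273214   0.        ] along -148.39154133722823 lat 124.16651274197596
hopper top [561.20065779 450.00755688 147.        ] along -33.731328742995515 lat 188.4372481328142
now
tcp hoodx -187.08622844068015 -2.800915895886534
t 19.0 d [ 1.000e-01 -0.000e+00  1.271e+02] rot [-0.    -0.001  0.002] q6 2.24 yaw -9.9
```

```bash
python3 -m jog '[[0,0,25,0,0,0],[0,0,40,0,0,0],[0,0,35,0,0,0],[0,0,15,0,0,0],[0,0,5.5,0,0,0],[0,0,0,0,0,0],[0,0,0,0,0,0],[0,0,0,0,0,0]]' 60;python3 -m jog '[[0,0,0,0,0,0],[0,0,0,0,0,0],[0,0,0,0,0,0],[0,0,0,0,0,0],[0,0,0,0,0,0],[0,0,0,0,0,0],[0,0,0,0,0,0],[0,0,0,0,0,0]]' 0;python3 - <<'E'
from h import *
go(375.7,289.9,28,-10.5)
D=119;P=np.array([629,245.6])-D*np.array([.983,-.182]);print("goal",P);go(*P,28,-10.5)
E
```

```text
time: 19.8
tool_pos: [375.1, 290.4, 28.7]
tcp_rot: [-3.14, -0.002, -0.171]
contact_force: [-0.1, 0.2, -0.0]
grip_width: 55.3
finger_force: 0.0
time: 20.6
tool_pos: [374.1, 289.9, 27.8]
tcp_rot: [3.142, 0.0, -0.171]
contact_force: [-0.1, -0.3, 1.7]
grip_width: 17.2
finger_force: 30.0
t 20.6 d [ 1.6 -0.3 -0.2] rot [0.    0.    0.012] q6 2.24 yaw -9.8
goal [512.023 267.258]
t 20.6 d [139.8  -1.2  -0.3] rot [0.    0.    0.012] q6 2.24 yaw -9.8
```

```bash
python3 -m jog '[[4,0,0,0,0,0],[8,0,0,0,0,0.006],[12,-1,0,0,0,0.006],[14,0,0,0,0,0],[14,0,0,0,0,0],[14,0,0,0,0,0],[14,0,0,0,0,0],[14,0,0,0,0,0],[14,0,0,0,0,0],[10,0,0,0,0,0],[6,0,0,0,0,0],[0,0,0,0,0,0]]';python3 - <<'E'
from h import *
D=121;P=np.array([629,245.6])-D*np.array([.983,-.182]);go(*P,28,-10.5)
E
```

```text
time: 21.8
tool_pos: [498.1, 268.2, 27.8]
tcp_rot: [-3.141, -0.002, -0.184]
contact_force: [2.7, -1.1, 0.3]
grip_width: 16.9
finger_force: 30.0
t 21.8 d [11.9 -1.6 -0.2] rot [-0.001 -0.002 -0.   ] q6 2.11 yaw -10.5
```

```bash
python3 -m jog '[[5,-1,0,0,0,0],[4,-0.6,0,0,0,0],[3,0,0,0,0,0],[0,0,0,0,0,0],[0,0,0,0,0,0],[0,0,0,0,0,0]]';python3 - <<'E'
from h import *
D=121;P=np.array([629,245.6])-D*np.array([.983,-.182]);go(*P,28,-10.5)
bot.capture("top")
im=bot.capture("top");s=bot.capture("scene")
o=np.zeros((480,800,3),np.uint8);o[:,:400]=cv2.resize(im[170:290,180:280],(400,480));o[:,400:]=cv2.resize(s[270:414,315:435],(400,480));cv2.imwrite("pics/s1.png",o[:,:,::-1])
E
```

```text
time: 22.4
tool_pos: [508.9, 268.1, 27.8]
tcp_rot: [-3.141, -0.001, -0.183]
contact_force: [0.4, 0.8, 0.9]
grip_width: 17.2
finger_force: 30.0
t 22.4 d [ 1.2  0.2 -0.2] rot [-0.001 -0.001  0.   ] q6 2.11 yaw -10.5
```

View pics/s1.png

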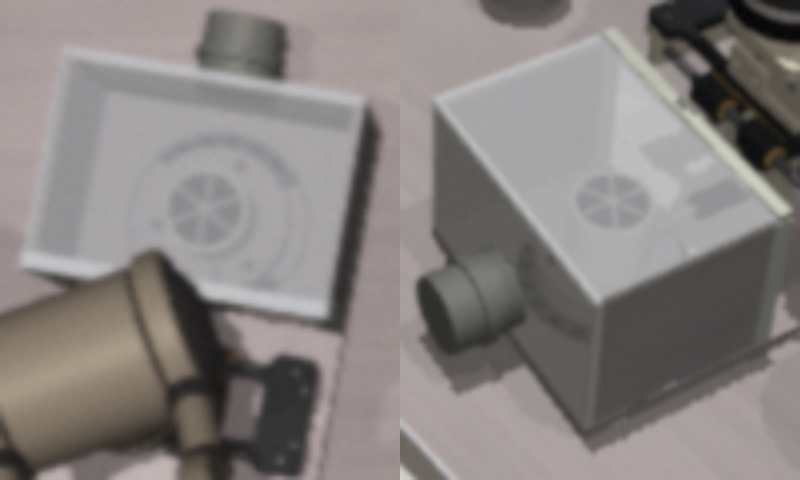

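Through the clear roof the carrier sits over the grille, throat at crop (208,210). Measuring it against the grille in the same camera.

```bash
python3 - <<'E'
from h import *
C=cam("top");p=px2w(C,(180+(208-1.5)/4,170+(210-1.5)/4),79);print(p)
u=np.array([.983,-.182]);n=np.array([.182,.983])
for g in([629,245.6],[629.9,244.7]): d=p[:2]-g;print("along",d@u,"lat",d@n)
o=bot.get_obs()['tool_pos'][:2];print("D",np.linalg.norm(p[:2]-o),"expected",o+121*u)
E
```

```text
[626.23338825 241.97727394  79.        ]
along -2.0602432034836333 lat -4.064663054272448
along -3.108743203483612 lat -3.343763054272438
D 120.18390872318868 expected [627.85390312 246.02453548]
```

```bash
python3 -m jog '[[1,0,0,0,0,0],[1,0,0,0,0,0],[0.5,0,0,0,0,0],[0,0,0,0,0,0],[0,0,0,0,0,0]]'; python3 -m jog '[[0,0,0,0,0,0],[0,0,0,0,0,0],[0,0,0,0,0,0],[0,0,0,0,0,0]]' 60;python3 -m jog '[[0,0,-20,0,0,0],[0,0,-40,0,0,0],[-20,0,-40,0,0,0],[-30,0,-20,0,0,0],[-30,0,0,0,0,0],[-20,0,0,0,0,0],[0,0,0,0,0,0],[0,0,0,0,0,0],[0,0,0,0,0,0]]' 100
python3 - <<'E'
from h import *
o=bot.get_obs();print(o['tool_pos'],np.degrees(o['tcp_rot'][2]))
im=bot.capture("wrist")[:,:,::-1];C=cam("wrist");cv2.imwrite("pics/w5.png",im)
t=bot.capture("top")[:,:,::-1];cv2.imwrite("pics/t5.png",t)
g=im.astype(int).sum(2)/3
for P in([68,0,38],[140,0,38]):print(w2px(C,frame((629,245.6),np.radians(169.5),P)))
for r in range(60,270,10):
    xs=np.nonzero(g[r,285:350]<60)[0]+285
    print(r,(xs.min(),xs.max(),len(xs)) if len(xs) else None)
E
```

```text
time: 23.05
tool_pos: [510.6, 267.5, 27.7]
tcp_rot: [3.141, 0.0, -0.183]
contact_force: [-2.9, 1.0, 4.1]
grip_width: 17.1
finger_force: 30.0
time: 23.45
tool_pos: [511.3, 267.4, 27.7]
tcp_rot: [-3.141, -0.001, -0.183]
contact_force: [-0.5, 0.8, -0.2]
grip_width: 44.6
finger_force: 0.0
time: 24.35
tool_pos: [413.7, 285.7, 147.8]
tcp_rot: [-3.141, -0.001, -0.184]
contact_force: [-0.6, -0.3, 0.1]
grip_width: 91.8
finger_force: 0.0
[413.73199599 285.66307086 147.75556632] -10.524004640264371
[316.39952589  28.28051111]
[316.59612686 134.56172711]
60 (np.int64(306), np.int64(328), 23)
70 (np.int64(306), np.int64(328), 23)
80 (np.int64(306), np.int64(328), 23)
90 (np.int64(306), np.int64(328), 23)
100 (np.int64(306), np.int64(328), 23)
110 (np.int64(306), np.int64(328), 23)
120 (np.int64(307), np.int64(328), 22)
130 (np.int64(307), np.int64(326), 20)
140 None
150 None
160 None
170 None
180 None
190 None
200 None
210 None
220 None
230 None
240 None
250 None
260 None
```

```bash
python3 - <<'E'
from h import *
im=cv2.imread("pics/w5.png");C=cam("wrist");g=cv2.GaussianBlur(im.astype(np.float32).sum(2)/3,(1,9),0)
H=((629-70*.983,245.6+70*.182),np.radians(-10.5))
for s in(1,-1):
    P=[]
    for x in range(-150,-30,6):
        c,r=w2px(C,frame(*H,(x,95*s,12)));r=int(round(r))
        if not 0<=r<268: continue
        lo=int(c)-14;k=np.abs(np.diff(g[r,lo:lo+28]));P.append(px2w(C,(lo+k.argmax()+.5,r),12)[:2])
    P=np.array(P)-H[0];u=np.array([np.cos(H[1]),np.sin(H[1])]);n=np.array([-u[1],u[0]])
    a,b=P@u,P@n
    for _ in range(3):
        v=np.polyfit(a,b,1);e=abs(b-np.polyval(v,a));k=e<1.5;a,b=a[k],b[k]
    print("side",s,"lat at x=-70",np.polyval(v,-70),"at 70",np.polyval(v,70),"slope deg",np.degrees(v[0]),len(a))
t=cv2.imread("pics/t5.png")
a=cv2.resize(t[175:275,180:280],(500,500),interpolation=cv2.INTER_CUBIC)
o=np.zeros((500,800,3),np.uint8);o[:,:500]=a;o[:300,500:]=cv2.resize(im[0:200,220:420],(300,300));cv2.imwrite("pics/v5.png",o)
E
```

```text
side 1 lat at x=-70 95.10106121027565 at 70 94.71766203131997 slope deg -0.15690824873528839 19
side -1 lat at x=-70 -93.49075872107073 at 70 -93.3008102632954 slope deg 0.07773746396818558 19
```

View pics/v5.png

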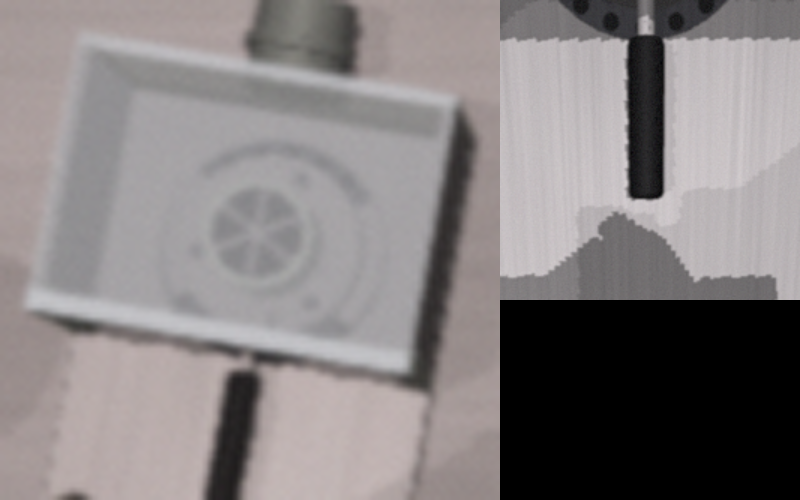

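Carrier centred under the cover, lever straight out. Along the hood it's right; both cameras put it 1.3–2.5 mm towards hood −y. I'll regrip the lever and nudge it about 1.8 mm to hood +y.

```bash
python3 -c "
from h import *
C=cam('top');p=px2w(C,(231,221.2),79);d=p[:2]-np.array([629.4,245.2]);print(p,d@[.983,-.182],d@[.182,.983]);go(511.3,267.4,27.7,-10.5)"
python3 -m jog '[[20,0,0,0,0,0],[30,0,0,0,0,0],[30,0,20,0,0,0],[19,0,40,0,0,0],[0,0,40,0,0,0],[0,0,15,0,0,0],[0,0,5,0,0,0],[0,0,0,0,0,0],[0,0,0,0,0,0],[0,0,0,0,0,0]]' 60;python3 -m jog '[[0,0,0,0,0,0],[0,0,0,0,0,0],[0,0,0,0,0,0],[0,0,0,0,0,0],[0,0,0,0,0,0],[0,0,0,0,0,0],[0,0,0,0,0,0]]' 0
python3 -c "
from h import *
go(511.3,267.4,27.7,-10.5)"
```

```text
[628.61659757 243.57022699  79.        ] -0.47346589941405043 -1.7446461090333245
t 24.45 d [ 9.940e+01 -1.000e-01  1.198e+02] rot [-0.    -0.    -0.001] q6 2.21 yaw -10.5
time: 25.45
tool_pos: [510.9, 268.1, 29.2]
tcp_rot: [-3.14, -0.002, -0.183]
contact_force: [-0.0, -0.4, 0.4]
grip_width: 54.7
finger_force: 0.0
time: 26.15
tool_pos: [509.9, 267.7, 27.7]
tcp_rot: [-3.142, 0.0, -0.183]
contact_force: [0.2, -0.8, 1.1]
grip_width: 17.0
finger_force: 30.0
t 26.15 d [1.4 0.  0. ] rot [-0.  0.  0.] q6 2.1 yaw -10.5
```

```bash
python3 -m jog '[[0.4,-0.8,0,0,0,0],[0,-0.6,0,0,0,0],[0,-0.4,0,0,0,0],[0,0,0,0,0,0],[0,0,0,0,0,0],[0,0,0,0,0,0]]'; python3 -c "
from h import *
go(509.9,267.7,27.7,-10.5)"; python3 -m jog '[[0,0,0,0,0,0],[0,0,0,0,0,0],[0,0,0,0,0,0],[0,0,0,0,0,0]]' 60;python3 -m jog '[[0,0,-20,0,0,0],[0,0,-40,0,0,0],[-20,0,-40,0,0,0],[-30,0,-20,0,0,0],[-30,0,0,0,0,0],[-20,0,0,0,0,0],[0,0,0,0,0,0],[0,0,0,0,0,0],[0,0,0,0,0,0]]' 100
python3 - <<'E'
from h import *
im=bot.capture("wrist")[:,:,::-1];C=cam("wrist")
g=im.astype(int).sum(2)/3
H=((629-70*.983,245.6+70*.182),np.radians(-10.5))
u=np.array([np.cos(H[1]),np.sin(H[1])]);n=np.array([-u[1],u[0]]);L=[]
for r in range(45,130,5):
    xs=np.nonzero(g[r,280:355]<60)[0]+280;L.append(px2w(C,((xs.min()+xs.max())/2,r),38)[:2]-H[0])
L=np.array(L);v=np.polyfit(L@u,L@n,1);print("lever lat at 0",v[1],"at 70",np.polyval(v,70),"deg",np.degrees(v[0]),"(hood centre ~0.8)")
t=bot.capture("top")[:,:,::-1];a=bot.outline_of("throat","top")
for d in a[:3]:print(d['p'],d['pixel'])
o=bot.get_obs();print(o['tool_pos'],o['contact_force'],o['time'])
E
```

```text
time: 26.75
tool_pos: [510.3, 269.3, 27.6]
tcp_rot: [3.141, 0.001, -0.183]
contact_force: [-3.0, -2.5, 2.9]
grip_width: 17.2
finger_force: 30.1
t 26.75 d [-0.1  1.6 -0.1] rot [ 0.     0.001 -0.   ] q6 2.11 yaw -10.5
time: 27.15
tool_pos: [510.9, 269.6, 27.7]
tcp_rot: [-3.141, -0.001, -0.183]
contact_force: [0.3, -0.9, -0.7]
grip_width: 44.7
finger_force: 0.0
time: 28.05
tool_pos: [413.4, 287.6, 147.7]
tcp_rot: [-3.141, -0.001, -0.184]
contact_force: [0.4, -0.7, 0.3]
grip_width: 91.9
finger_force: 0.0
lever lat at 0 0.8272352047981966 at 70 0.03043648666072596 deg -0.652188623867302 (hood centre ~0.8)
0.7 [227.8, 263.9]
0.6 [415.6, 331.8]
[413.11272413 287.36106395 147.45669962] [-0.06252111 -0.70881795  0.13393484] 28.2
```

```bash
python3 -c "
from plant import bot
print(bot.close_job())"
```

```text
the job is handed in; nothing more can be done
None
```

The job is handed in at about 28 s: the carrier was unlocked, lifted off, set on the apron and slid in. By the last measurement it sits within about 1 mm of the grille's centre, with its lever within 1° of straight out; no verdict came back on hand-in.

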